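# Return the stock bottles to their colour-coded racks

### The arm

A 7-joint arm with a two-finger parallel gripper is mounted at the origin on the work surface. World frame = base frame: x ahead of the robot, y to its left, z up, the work surface at z = 0. Lengths are in m, angles in rad, forces in N, time in s.
With the tool pointing down it reaches from about 0.4 to 0.925 m from the base axis. Payload 5.6 kg.
Tool frame: the origin (TCP) lies on the centre line of the jaws, within the pads' length; the fingertips stand r.tcp_to_tips ahead of it and the grasp point (between the pads) lies 3 mm ahead of it (r.tcp_to_tips is the distance from the TCP to the fingertips, in m); x points along the fingers, y is the direction in which the jaws open and shut, and the axes are right-handed (so a half turn about x gives the same grasp; the last joint's range is limited). The gripper opens to 85 mm and grips with 20 to 120 N. Pads are 22 mm wide; open, the fingers measure 114 mm over their backs; the gripper's body (76 mm by 85 mm) begins 54 mm behind the grasp point. The pads swing forward as they close: fully open they stand 13 mm farther back than shut.
Start: joints at [1.13, 0.468, -0.012, 1.603, 0.006, 1.071, -0.056], TCP at [0.252, -0.599, 0.253] pointing down, gripper open.
Joint ranges: [-2.53, 2.53], [-0.31, 2.02], [-1.57, 1.55], [0.28, 2.44], [-1.29, 4.43], [0.15, 1.84], [-2.92, 2.92]. Speed limits (rad/s): [2.57, 2.57, 3.14, 3.14, 3.14, 3.14, 3.14].

### API

Orientations are given as a unit quaternion [w, x, y, z].
In Python, from workcell import r gives the robot as it stands.
- The arm moves only by the shell command python3 -m pendant 'ROWS' [FORCE]. ROWS is a JSON object of lists of equal length, an entry for each row: "slide": the shift along the tool's x, y, z in mm, a list of three; "roll": the turn about the tool's x in degrees; "fingers": the finger opening in mm, from 0 to 85.4. In form: {"slide": [[tx, ty, tz], ...], "roll": [roll, ...], "fingers": [fingers, ...]}. A call has 1 to 8 rows; each row is the pose to reach, as a shift and turn from the pose measured when the call began, along the tool's axes at that moment; what a row does not reach only later rows make up. A row lasts 1/12 s, in which the tool goes at most 41.7 mm and 7.16 degrees, less where a joint would pass 70% of its speed; a pose out of reach is approached as far as the arm can. A call with a gripper value outside its range is refused whole. The fingers move at their own pace and stop on an object; FORCE is the grip in N (left out, the last holds). Time passes only in rows, so rows that repeat a pose let the fingers close. It gives the time, the measured TCP pose, the force and the opening at its end, in the units of the state.
- r.get_state(): the state, without advancing time (a new reading comes with each control period).
- r.capture(name): name is "scene" or "top" or "wrist"; returns a dict with "image" (384x512x3 uint8, red, green, blue), "vfov" (degrees; the focal length in pixels is half the picture's height over the tangent of half this angle, whatever the lens; pixels are square), "cx", "cy" (the principal point, pixels), "R" (3x3) and "t" (3): a world point X has camera coordinates R X + t; the wrist camera has in their place "tool_from_camera" (4x4, takes a point from camera to tool coordinates, whose origin is the TCP and whose axes are the tool frame's). Camera axes: x right, y down, z forward; pixel columns grow to the right and rows downward; lengths in m; the calibration is good to about 2 mm. A picture is of the moment at which its call begins: read the wrist's pose just before it. There is no depth.
- r.finish_job(): hands the job in, once; it reports no verdict.
The state is a dict: "time_s": time; "q": joint angles; "joint_vel": joint speeds; "joint_torque": joint torques, N m; "tcp_pos": TCP position; "orientation": TCP orientation; "force": force on the tool from outside, world axes, zero at the start; "moment": the same for the moment, N m; "opening": finger opening in m.
Only numpy, scipy, OpenCV 4.12 (cv2) and the standard library are available. Lean on these libraries where they do the work, as an engineer would, in place of code of your own. Each camera call takes 0.05 s, during which the arm holds its last target.

### The job

Put each of the four tall amber bottles into the bottle bay of the rack that has the colour of its cap, one after another. Set every bottle down upright on the floor of its bay without dropping it or knocking any over, and leave the two short white vials standing where they are.

Things in the scene. Friction and masses are not known exactly. Their poses are not given: they have to be found in the camera images.
- pink_bottle_center (a point): Tall amber reagent bottle with a white paper band and a pink screw cap: a straight upright cylinder, 36 mm diameter and 70 mm tall, the top 18 mm being the cap (also 36 mm). About 100 g, loose, standing on the bench. The point is its centre, half-way up (35 mm above its underside); z points up along the bottle.
- blue_bottle_center (a point): Tall amber reagent bottle with a white paper band and a blue screw cap: a straight upright cylinder, 36 mm diameter and 70 mm tall, the top 18 mm being the cap (also 36 mm). About 100 g, loose, standing on the bench. The point is its centre, half-way up (35 mm above its underside); z points up along the bottle.
- yellow_bottle_center (a point): Tall amber reagent bottle with a white paper band and a yellow screw cap: a straight upright cylinder, 36 mm diameter and 70 mm tall, the top 18 mm being the cap (also 36 mm). About 100 g, loose, standing on the bench. The point is its centre, half-way up (35 mm above its underside); z points up along the bottle.
- green_bottle_center (a point): Tall amber reagent bottle with a white paper band and a green screw cap: a straight upright cylinder, 36 mm diameter and 70 mm tall, the top 18 mm being the cap (also 36 mm). About 100 g, loose, standing on the bench. The point is its centre, half-way up (35 mm above its underside); z points up along the bottle.
- pink_bay (a point): Bottle bay of the pink rack (fixed, 108 x 74 mm, all pink): an open square recess 60 x 60 mm inside, walls 7 mm thick, rim 14 mm above the bench. On its +x side the rack goes on as a flat 34 mm strip with small dark tube holes, nothing over 17 mm high. The point is the centre of the bay floor, 4 mm above the bench; x, y parallel to the walls, z up. Place and heading (0.3 rad either way) vary.
- blue_bay (a point): Bottle bay of the blue rack (fixed, 108 x 74 mm, all blue): an open square recess 60 x 60 mm inside, walls 7 mm thick, rim 14 mm above the bench. On its +x side the rack goes on as a flat 34 mm strip with small dark tube holes, nothing over 17 mm high. The point is the centre of the bay floor, 4 mm above the bench; x, y parallel to the walls, z up. Place and heading (0.3 rad either way) vary.
- yellow_bay (a point): Bottle bay of the yellow rack (fixed, 108 x 74 mm, all yellow): an open square recess 60 x 60 mm inside, walls 7 mm thick, rim 14 mm above the bench. On its +x side the rack goes on as a flat 34 mm strip with small dark tube holes, nothing over 17 mm high. The point is the centre of the bay floor, 4 mm above the bench; x, y parallel to the walls, z up. Place and heading (0.3 rad either way) vary.
- green_bay (a point): Bottle bay of the green rack (fixed, 108 x 74 mm, all green): an open square recess 60 x 60 mm inside, walls 7 mm thick, rim 14 mm above the bench. On its +x side the rack goes on as a flat 34 mm strip with small dark tube holes, nothing over 17 mm high. The point is the centre of the bay floor, 4 mm above the bench; x, y parallel to the walls, z up. Place and heading (0.3 rad either way) vary.
- pink_vial_center (a point): Short white vial with a pink cap: upright cylinder 24 mm diameter, 40 mm tall, about 30 g, loose, standing among the bottles. Not a stock bottle: it stays where it is. The point is its centre, 20 mm above its underside; z up.
- blue_vial_center (a point): Short white vial with a blue cap: upright cylinder 24 mm diameter, 40 mm tall, about 30 g, loose, standing among the bottles. Not a stock bottle: it stays where it is. The point is its centre, 20 mm above its underside; z up.
There are look-alikes about, which are no part of the job. There is more than one size of the part that bears yellow_bay; the job needs the larger.

How it is judged:
At the end, for the whole second after the job is handed in: Each tall bottle stands upright (0.08 rad), released and at rest on the floor of the bay of its cap's colour (centre within 18.5 mm of the bay's in plan, 31 to 39 mm above its floor; anywhere inside the walls will do); both vials upright within 30 mm of where they were (horizontal distance between pink_bottle_center and pink_bay below 0.0185 m and z of pink_bottle_center in the frame of pink_bay between 0.031 and 0.039 m and angle between each of pink_bottle_center, blue_bottle_center, yellow_bottle_center, green_bottle_center's own z axis and vertical below 0.08 rad and linear speed of each of pink_bottle, blue_bottle, yellow_bottle, green_bottle below 0.02 m/s and horizontal distance between blue_bottle_center and blue_bay below 0.0185 m and z of blue_bottle_center in the frame of blue_bay between 0.031 and 0.039 m and horizontal distance between yellow_bottle_center and yellow_bay below 0.0185 m and z of yellow_bottle_center in the frame of yellow_bay between 0.031 and 0.039 m and horizontal distance between green_bottle_center and green_bay below 0.0185 m and z of green_bottle_center in the frame of green_bay between 0.031 and 0.039 m and distance of each of pink_vial_center, blue_vial_center from where it was at the start of the episode below 0.03 m and angle between each of pink_vial_center, blue_vial_center's own z axis and vertical below 0.15 rad); the robot touches nothing.
It fails at once if a bottle is dropped or knocked away (moves faster than 0.6 m/s while the fingers do not touch it) ((linear speed of pink_bottle above 0.6 m/s and contact force between pink_bottle and the fingers below 0.05 N) or (linear speed of blue_bottle above 0.6 m/s and contact force between blue_bottle and the fingers below 0.05 N) or (linear speed of yellow_bottle above 0.6 m/s and contact force between yellow_bottle and the fingers below 0.05 N) or (linear speed of green_bottle above 0.6 m/s and contact force between green_bottle and the fingers below 0.05 N)).
It fails at once if a tall bottle is knocked over (tilted more than 0.7 rad) (angle between any of pink_bottle_center, blue_bottle_center, yellow_bottle_center, green_bottle_center's own z axis and vertical above 0.7 rad).
It fails at once if a short vial is moved more than 30 mm (distance of any of pink_vial_center, blue_vial_center from where it was at the start of the episode above 0.03 m).
It also fails if it takes over 96 s, if anything falls off the work surface, if the arm or the gripper's body presses on something with over 40 N, if the wrist force passes 120 N, or if a joint passes its speed limit or range.

## Working session

There is one attempt and no reset: what is moved stays moved. The work goes in short steps, Python scripts to look and compute and a shell command to move; the robot and the scene stay as the last step left them, time stands still between calls to the robot, and variables do not carry over. Pictures are saved under pics/ and viewed, and the job is handed in when it is done.

```bash
ls; mkdir -p pics
python3 - <<'E'
from workcell import r
import cv2,numpy as np
s=r.get_state();print(s, r.tcp_to_tips)
for n in ("scene","top","wrist"):
    c=r.capture(n); cv2.imwrite(f"pics/{n}0.png",c["image"][:,:,::-1])
    print(n,{k:(np.round(v,4).tolist() if k!='image' else 0) for k,v in c.items()})
E
```

```text
pics
{'time_s': 0.0, 'q': array([ 1.12998115,  0.46840233, -0.01158304,  1.60361973,  0.00600737,
        1.07139398, -0.0563257 ]), 'joint_vel': array([-0.00088311,  0.00025747,  0.00107697, -0.00063778, -0.00064027,
       -0.00115086, -0.00117394]), 'joint_torque': array([-2.15063183e-04, -5.32397604e+01,  2.09390558e-02, -2.51307124e+01,
        1.12710256e-02,  7.67725753e-03, -6.99864572e-06]), 'tcp_pos': array([ 0.25154025, -0.59879677,  0.25232357]), 'orientation': array([-0.13907878, -0.69299865, -0.14029573,  0.69334485]), 'force': array([ 0.25555126,  0.07356774, -0.36890486]), 'moment': array([-0.04603205,  0.04379562, -0.03114256]), 'opening': 0.08547489471133697} 0.022
scene {'image': 0, 'vfov': 46.7849, 'cx': 259.0906, 'cy': 186.2507, 'R': [[-0.7652, 0.6437, -0.0074], [0.5184, 0.6094, -0.5999], [-0.3817, -0.4629, -0.8]], 't': [0.3781, -0.2674, 1.4192]}
top {'image': 0, 'vfov': 56.1288, 'cx': 257.6128, 'cy': 186.6517, 'R': [[-0.0202, -0.9998, 0.0045], [-0.9949, 0.0197, -0.0993], [0.0992, -0.0064, -0.995]], 't': [0.0544, 0.5513, 1.0077]}
wrist {'image': 0, 'vfov': 64.5845, 'cx': 254.8839, 'cy': 195.965, 'tool_from_camera': [[-0.0008, -0.2978, 0.9546, -0.1199], [1.0, -0.0003, 0.0007, 0.0002], [0.0001, 0.9546, 0.2978, -0.0768], [0.0, 0.0, 0.0, 1.0]]}
```

View pics/scene0.png

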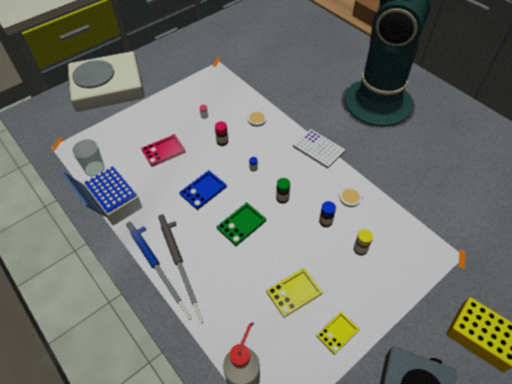

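View pics/top0.png

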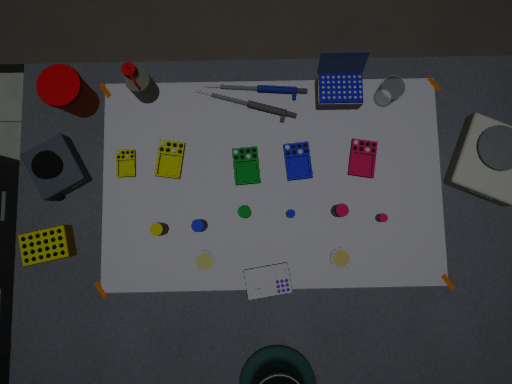

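View pics/wrist0.png

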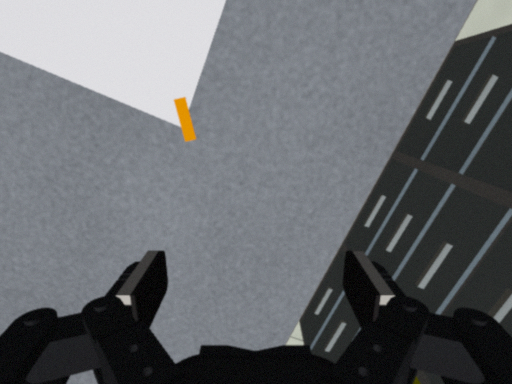

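The top view shows the bottles at pink (341,210), green (244,211), blue (198,225) and yellow (157,229). The vials are at (290,213) and (382,217). The racks lie around row 160, and the large yellow one is at (170,160). Next I'll measure colour blobs in both fixed views and triangulate.

```bash
cat > h.py <<'E'
import numpy as np,cv2
from workcell import r
HUE={'pink':(160,178),'blue':(108,128),'yellow':(24,34),'green':(50,75)}
def mask(img,c,smin=120,vmin=50):
    h=cv2.cvtColor(img,cv2.COLOR_RGB2HSV);a,b=HUE[c]
    return cv2.inRange(h,(a,smin,vmin),(b,255,255))
def ray(c,uv,s=None):
    f=192/np.tan(np.radians(c['vfov'])/2)
    d=np.array([(uv[0]-c['cx'])/f,(uv[1]-c['cy'])/f,1.])
    if 'R' in c: R=c['R'];return -R.T@c['t'],R.T@d
    q=s['orientation'];w,v=q[0],q[1:]
    from scipy.spatial.transform import Rotation as Ro
    Rt=Ro.from_quat([*v,w]).as_matrix();T=np.array(c['tool_from_camera'])
    return s['tcp_pos']+Rt@T[:3,3],Rt@T[:3,:3]@d
def plane(c,uv,z,s=None):
    o,d=ray(c,uv,s);return o+d*(z-o[2])/d[2]
def tri(r1,r2):
    (a,u),(b,v)=r1,r2
    k=np.linalg.lstsq(np.c_[u,-v],b-a,rcond=None)[0]
    p,q=a+u*k[0],b+v*k[1];return (p+q)/2,np.linalg.norm(p-q)
def blobs(m,amin=15):
    n,_,st,ce=cv2.connectedComponentsWithStats(m);return [(ce[i].round(1).tolist(),int(st[i,4]),st[i,:4].tolist()) for i in range(1,n) if st[i,4]>=amin]
E
python3 - <<'E'
from h import *
for n in("scene","top"):
    im=cv2.imread(f"pics/{n}0.png")[:,:,::-1].copy()
    for c in HUE: print(n,c,blobs(mask(im,c)))
E
```

```text
scene pink [([202.6, 107.3], 27, [200, 105, 6, 6]), ([220.4, 127.4], 125, [215, 122, 12, 12]), ([162.9, 148.9], 653, [142, 135, 42, 31])]
scene blue [([252.9, 160.4], 51, [249, 157, 8, 8]), ([110.2, 190.0], 756, [85, 167, 51, 45]), ([203.2, 188.6], 845, [180, 171, 46, 38]), ([75.2, 188.0], 85, [63, 173, 27, 32]), ([328.1, 208.2], 166, [322, 201, 14, 16]), ([144.3, 246.9], 320, [132, 227, 27, 40])]
scene yellow [([71.5, 32.7], 3470, [21, 0, 99, 69]), ([364.9, 235.7], 162, [358, 229, 15, 14]), ([294.9, 290.4], 1238, [267, 268, 55, 48]), ([485.3, 329.2], 2031, [453, 297, 59, 69]), ([337.7, 331.6], 842, [317, 312, 42, 42])]
scene green [([283.1, 183.5], 114, [277, 178, 13, 12]), ([242.1, 222.4], 911, [217, 203, 49, 42])]
top pink [([362.3, 159.4], 825, [348, 139, 29, 39]), ([341.6, 209.7], 133, [336, 204, 13, 13]), ([382.8, 217.5], 58, [378, 214, 10, 8])]
top blue [([347.9, 51.6], 79, [322, 51, 47, 2]), ([340.4, 88.0], 994, [319, 73, 44, 30]), ([278.5, 89.5], 262, [257, 85, 40, 15]), ([297.9, 161.9], 822, [284, 142, 29, 39]), ([290.4, 213.0], 55, [287, 209, 8, 9]), ([197.3, 225.2], 137, [191, 219, 14, 13])]
top yellow [([169.4, 160.3], 823, [155, 140, 30, 39]), ([125.3, 163.7], 476, [116, 149, 20, 28]), ([156.0, 228.9], 137, [150, 223, 13, 13]), ([43.1, 245.4], 1202, [18, 225, 51, 42])]
top green [([245.9, 167.1], 768, [232, 146, 28, 39]), ([243.9, 211.2], 127, [238, 205, 13, 13])]
```

Run:
```python
from h import *
C={n:r.capture(n) for n in("scene","top")}
caps={'pink':((220.4,127.4),(341.6,209.7)),'blue':((328.1,208.2),(197.3,225.2)),'yellow':((364.9,235.7),(156,228.9)),'green':((283.1,183.5),(243.9,211.2)),
'pvial':((202.6,107.3),(382.8,217.5)),'bvial':((252.9,160.4),(290.4,213.0))}
for k,(a,b) in caps.items():
    p,e=tri(ray(C['scene'],a),ray(C['top'],b));print(k,p.round(4),'gap',round(e,4), 'ontop z.064',plane(C['top'],b,.062).round(4)[:2])
seed={'pink':((163,149),(362,159)),'blue':((203,189),(298,162)),'yellow':((295,290),(169,160)),'green':((242,222),(246,167))}
for k,sd in seed.items():
    ctr={}
    for n,s in zip(("scene","top"),sd):
        m=mask(C[n]['image'],k,90,40);cs,_=cv2.findContours(m,cv2.RETR_EXTERNAL,cv2.CHAIN_APPROX_NONE)
        c=max(cs,key=lambda c:cv2.contourArea(c) if cv2.pointPolygonTest(c,s,True)>-6 else -1)
        h=cv2.convexHull(c)[:,0].astype(float)
        P=np.array([plane(C[n],p,.010) for p in h])[:,:2]
        rc=cv2.minAreaRect((P*1000).astype(np.float32))
        b=cv2.boxPoints(rc);ctr[n]=[c,h]
        e=[b[1]-b[0],b[2]-b[1]];e=max(e,key=np.linalg.norm);e=e/np.linalg.norm(e);e*=np.sign(e[0])
        cen=np.array(rc[0]);print(k,n,'rect',cen.round(1),np.round(rc[1],1),'heading',round(np.arctan2(e[1],e[0]),3),'bay',(cen-17*e).round(1))
        ctr[n]=cen
```

```text
pink [ 0.4805 -0.1876  0.0604] gap 0.0005 ontop z.064 [ 0.4803 -0.1871]
blue [0.4462 0.2107 0.063 ] gap 0.0013 ontop z.064 [0.4457 0.2113]
yellow [0.4381 0.3232 0.0662] gap 0.0004 ontop z.064 [0.4379 0.3245]
green [0.4816 0.0825 0.066 ] gap 0.0005 ontop z.064 [0.4815 0.0828]
pvial [ 0.4576 -0.3094  0.0375] gap 0.0025 ontop z.064 [ 0.4565 -0.2999]
bvial [ 0.475  -0.0482  0.0352] gap 0.0009 ontop z.064 [ 0.474  -0.0453]
pink scene rect [ 634.7 -267.7] [ 81.5 108.2] heading -0.151 bay [ 617.9 -265.2]
pink top rect [ 633.5 -267. ] [ 76.1 110.6] heading -0.158 bay [ 616.7 -264.4]
blue scene rect [629.9 -76.1] [110.2  78.8] heading 0.099 bay [613.  -77.7]
blue top rect [629.1 -76. ] [110.3  75.2] heading 0.099 bay [612.2 -77.7]
yellow scene rect [642.  300.9] [ 75.8 108.9] heading -0.144 bay [625.2 303.3]
yellow top rect [641.9 300.7] [ 76.8 108.7] heading -0.143 bay [625.1 303.1]
green scene rect [618.7  76.2] [109.2  76.1] heading 0.079 bay [601.7  74.9]
green top rect [618.   76.8] [108.5  74.1] heading 0.078 bay [601.1  75.5]
```

```bash
cat >> h.py <<'E'
from scipy.spatial.transform import Rotation as Ro
def Rt(s): q=s['orientation'];return Ro.from_quat([q[1],q[2],q[3],q[0]]).as_matrix()
def slide(target,roll=None):
    s=r.get_state();R=Rt(s)
    print('t',s['time_s'].__round__(2),'tcp',s['tcp_pos'].round(4),'yaw of tool y',np.degrees(np.arctan2(R[1,1],R[0,1])).round(1),'tilt',np.degrees(np.arccos(-R[2,0])).round(2),'open',round(s['opening'],4),'F',s['force'].round(1),'q7',round(s['q'][6],2))
    print('slide mm',(R.T@(np.array(target)-s['tcp_pos'])*1000).round(1))
E
python3 - <<'E'
from h import *
s=r.get_state();print(Rt(s).round(3))
slide([.4805,-.1874,.2])
E
```

```text
[[-0.     0.387 -0.922]
 [ 0.001 -0.922 -0.387]
 [-1.    -0.001  0.   ]]
t 0.25 tcp [ 0.2517 -0.5991  0.2528] yaw of tool y -67.2 tilt 0.05 open 0.0856 F [-1.2  0.1 -0.4] q7 -0.06
slide mm [  53.  -290.9 -370.4]
```

```bash
python3 -m pendant '{"slide":[[20,-195,-247],[20,-195,-247],[20,-195,-247],[20,-195,-247],[20,-195,-247],[20,-195,-247],[20,-195,-247],[20,-195,-247]],"roll":[-7,-14,-21,-28,-35,-42,-45,-45],"fingers":[85,85,85,85,85,85,85,85]}' 20
python3 - <<'E'
from h import *
slide([.4805,-.1874,.2])
E
```

```text
time_s: 0.92
tcp_pos: [0.4059, -0.3189, 0.233]
orientation: [0.396, 0.586, 0.397, -0.585]
force: [1.2, -0.7, -0.1]
opening: 0.0848
t 0.92 tcp [ 0.4059 -0.3189  0.233 ] yaw of tool y -21.8 tilt 0.13 open 0.0848 F [ 1.2 -0.7 -0.1] q7 0.13
slide mm [  33.3   20.5 -149.7]
```

```bash
python3 -m pendant '{"slide":[[32,20,-150],[32,20,-150],[32,20,-150],[32,20,-150],[32,20,-150],[32,20,-150]],"roll":[-7,-14,-22,-22,-22,-22],"fingers":[85,85,85,85,85,85]}' 20
python3 - <<'E'
from h import *
slide([.4805,-.1874,.048])
s=r.get_state();c=r.capture('wrist');cv2.imwrite('pics/w1.png',c['image'][:,:,::-1])
t=r.capture('top')
for b in blobs(mask(c['image'],'pink'),100):
    print(b,plane(c,b[0],.061,s),tri(ray(c,b[0],s),ray(t,(341.6,209.7))))
E
```

```text
time_s: 1.42
tcp_pos: [0.4808, -0.1847, 0.201]
orientation: [0.501, 0.499, 0.503, -0.497]
force: [-0.8, 0.3, -0.0]
opening: 0.0851
t 1.42 tcp [ 0.4808 -0.1847  0.201 ] yaw of tool y 0.5 tilt 0.18 open 0.0851 F [-0.8  0.3 -0. ] q7 0.15
slide mm [153.   -0.3   3.2]
([255.4, 193.8], 1328, [236, 173, 40, 42]) [ 0.48213455 -0.18738533  0.061     ] (array([ 0.48139153, -0.18997793,  0.05128328]), np.float64(0.0017238621518037896))
([390.8, 243.7], 4422, [335, 211, 113, 75]) [ 0.61024959 -0.23557668  0.061     ] (array([ 0.47637858, -0.11655558,  0.32311062]), np.float64(0.018251241744272843))
([233.4, 293.0], 406, [223, 282, 21, 23]) [ 0.46112264 -0.29066371  0.061     ] (array([ 0.47563825, -0.13506168,  0.28263365]), np.float64(0.004465213752383923))
```

View pics/w1.png

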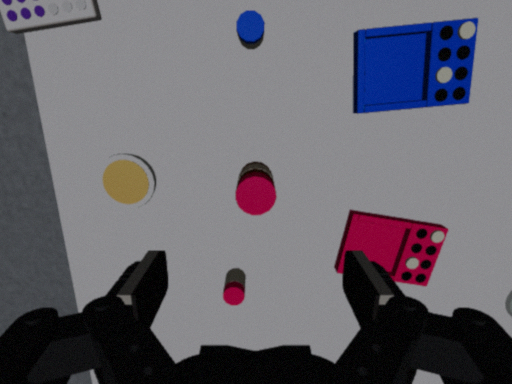

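The wrist view shows the pink bottle's cap at (255,194), the pink vial at (233,293) and the pink rack at (391,244). The cap's plan position agrees with the fixed cameras to 2 mm, so I'll grasp it.

```bash
python3 -m pendant '{"slide":[[40,0,3],[80,0,3],[120,0,3],[140,0,3],[151,0,3],[151,0,3],[151,0,3]],"roll":[0,0,0,0,0,0,0],"fingers":[85,85,85,85,85,85,85]}' 30; python3 -m pendant '{"slide":[[0,0,0],[0,0,0],[0,0,0],[0,0,0],[0,0,0],[0,0,0],[0,0,0],[0,0,0]],"roll":[0,0,0,0,0,0,0,0],"fingers":[60,45,30,25,25,25,25,25]}' 30;  python3 - <<'E'
from h import *
slide([.6172,-.2648,.2])
E
```

```text
time_s: 2.1
tcp_pos: [0.4801, -0.1917, 0.0508]
orientation: [0.5, 0.5, 0.5, -0.499]
force: [0.4, -0.7, 0.8]
opening: 0.0851
time_s: 2.77
tcp_pos: [0.4807, -0.192, 0.0519]
orientation: [0.501, 0.5, 0.5, -0.499]
force: [-0.6, 0.3, 7.4]
opening: 0.0351
t 2.77 tcp [ 0.4807 -0.192   0.0519] yaw of tool y 0.0 tilt 0.11 open 0.0351 F [-0.6  0.3  7.4] q7 0.03
slide mm [-147.8  136.7   72.9]
```

```bash
python3 -m pendant '{"slide":[[-20,0,0],[-45,0,0],[-70,15,8],[-70,40,22],[-70,68,38],[-70,96,54],[-70,124,70],[-70,136,77]],"roll":[0,0,0,0,0,0,0,0],"fingers":[25,25,25,25,25,25,25,25]}' 30; python3 -m pendant '{"slide":[[0,0,0],[0,0,0]],"roll":[0,0],"fingers":[25,25]}' 30;  python3 - <<'E'
from h import *
slide([.6172,-.2694,.057])
s=r.get_state();c=r.capture('wrist');cv2.imwrite('pics/w2.png',c['image'][:,:,::-1])
E
```

```text
time_s: 3.43
tcp_pos: [0.6195, -0.2712, 0.1223]
orientation: [0.501, 0.501, 0.498, -0.499]
force: [-0.5, 0.8, -0.5]
opening: 0.0352
time_s: 3.6
tcp_pos: [0.6194, -0.2714, 0.1217]
orientation: [0.501, 0.501, 0.499, -0.499]
force: [-0.8, 0.2, -1.2]
opening: 0.0354
t 3.6 tcp [ 0.6194 -0.2714  0.1217] yaw of tool y -0.1 tilt 0.23 open 0.0354 F [-0.8  0.2 -1.2] q7 0.15
slide mm [64.7 -2.5 -2. ]
```

View pics/w2.png

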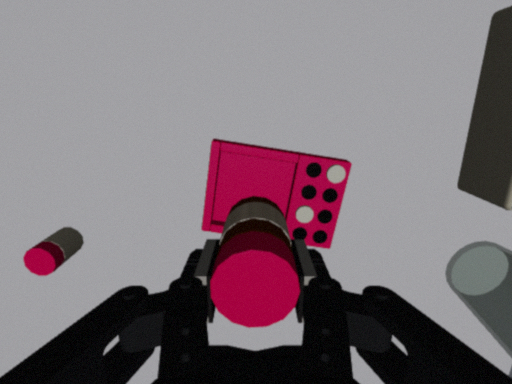

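The wrist view shows the pink bottle gripped upright at (255,280), over the pink rack with its bay near (250,185). I'll lower it slowly.

```bash
python3 -m pendant '{"slide":[[18,-2,-2],[36,-2,-2],[50,-2,-2],[57,-2,-2],[61,-2,-2],[63,-2,-2],[65,-2,-2],[65,-2,-2]],"roll":[0,0,0,0,0,0,0,0],"fingers":[25,25,25,25,25,25,25,25]}' 30
python3 - <<'E'
from h import *
slide([.6172,-.2694,.056])
E
```

```text
time_s: 4.32
tcp_pos: [0.6171, -0.2687, 0.0571]
orientation: [0.501, 0.501, 0.499, -0.499]
force: [-0.4, -0.6, -1.1]
opening: 0.0352
t 4.32 tcp [ 0.6171 -0.2687  0.0571] yaw of tool y -0.0 tilt 0.21 open 0.0352 F [-0.4 -0.6 -1.1] q7 0.12
slide mm [1.1 0.1 0.7]
```

```bash
python3 -m pendant '{"slide":[[1,0,0],[2,0,0],[2,0,0],[2,0,0]],"roll":[0,0,0,0],"fingers":[25,25,25,25]}' 30
```

```text
time_s: 4.65
tcp_pos: [0.6177, -0.2689, 0.0561]
orientation: [0.501, 0.501, 0.498, -0.499]
force: [-0.8, -0.2, 3.3]
opening: 0.0352
```

The load came off at TCP z 0.056, as predicted, so the bottle is on the bay floor. Now I'll release and back off.

```bash
python3 -m pendant '{"slide":[[0,0,0],[0,0,0],[0,0,0],[0,0,0],[0,0,0],[-30,0,0],[-60,0,0],[-90,0,0]],"roll":[0,0,0,0,0,0,0,0],"fingers":[40,45,55,65,75,80,80,80]}' 30; python3 -m pendant '{"slide":[[-40,0,0],[-50,0,0]],"roll":[0,0],"fingers":[80,80]}'
python3 - <<'E'
from h import *
slide([.4814,.0826,.2])
s=r.get_state();c=r.capture('wrist');cv2.imwrite('pics/w3.png',c['image'][:,:,::-1])
E
```

```text
time_s: 5.32
tcp_pos: [0.6167, -0.2686, 0.1464]
orientation: [0.501, 0.501, 0.499, -0.499]
force: [1.5, 0.3, -0.7]
opening: 0.08
time_s: 5.48
tcp_pos: [0.6195, -0.2692, 0.2031]
orientation: [0.504, 0.502, 0.496, -0.498]
force: [1.2, 0.0, 0.9]
opening: 0.0797
t 5.48 tcp [ 0.6195 -0.2692  0.2031] yaw of tool y -0.0 tilt 0.73 open 0.0797 F [1.2 0.  0.9] q7 0.18
slide mm [ 1.000e-01 -1.381e+02 -3.518e+02]
```

View pics/w3.png

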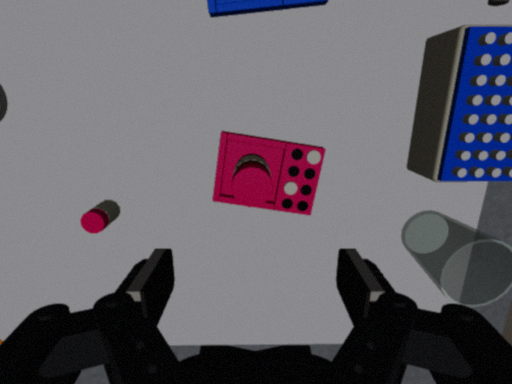

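The pink bottle stands upright in its bay at (252,180), and the pink vial at (97,220) is untouched. Green is next.

```bash
python3 -m pendant '{"slide":[[0,-14,-35],[0,-28,-70],[0,-42,-106],[0,-56,-141],[0,-70,-176],[0,-84,-211],[0,-98,-247],[0,-112,-282]],"roll":[0,0,0,0,0,0,0,0],"fingers":[80,80,80,80,80,80,80,80]}'
python3 - <<'E'
from h import *
slide([.4814,.0826,.2])
E
```

```text
time_s: 6.2
tcp_pos: [0.5065, 0.0143, 0.2]
orientation: [0.504, 0.502, 0.496, -0.498]
force: [1.5, 0.6, 0.2]
opening: 0.0796
t 6.2 tcp [0.5065 0.0143 0.2   ] yaw of tool y -0.0 tilt 0.77 open 0.0796 F [1.5 0.6 0.2] q7 -0.29
slide mm [ -0.6 -25.1 -68.3]
```

```bash
python3 -m pendant '{"slide":[[0,-12,-35],[0,-25,-68],[0,-25,-68],[0,-25,-68],[0,-25,-68]],"roll":[0,0,0,0,0],"fingers":[80,80,80,80,80]}'
python3 - <<'E'
from h import *
slide([.4814,.0826,.05])
s=r.get_state();c=r.capture('wrist');cv2.imwrite('pics/w4.png',c['image'][:,:,::-1])
for b in blobs(mask(c['image'],'green'),100): print(b,plane(c,b[0],.061,s))
E
```

```text
time_s: 6.62
tcp_pos: [0.4816, 0.0817, 0.1992]
orientation: [0.504, 0.502, 0.496, -0.498]
force: [0.1, 0.0, 0.2]
opening: 0.0805
t 6.62 tcp [0.4816 0.0817 0.1992] yaw of tool y -0.0 tilt 0.76 open 0.0805 F [0.1 0.  0.2] q7 -0.44
slide mm [149.2  -2.1  -1.7]
([378.3, 179.6], 5657, [332, 143, 107, 75]) [0.59284779 0.09101765 0.061     ]
([254.0, 191.6], 1238, [234, 173, 41, 39]) [0.48337104 0.08048403 0.061     ]
```

View pics/w4.png

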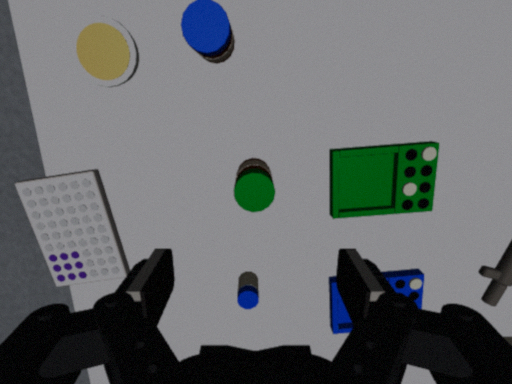

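The green cap is at (254,192) and agrees with the fixed views. The blue vial at (248,290) stays clear. Descending.

```bash
python3 -m pendant '{"slide":[[40,0,-1],[80,0,-1],[120,-1,-1],[140,-1,-1],[149,-1,-1],[149,-1,-1],[149,-1,-1],[149,-1,-1]],"roll":[0,0,0,0,0,0,0,0],"fingers":[80,80,80,80,80,80,80,80]}' 30; python3 -m pendant '{"slide":[[0,0,0],[0,0,0],[0,0,0],[0,0,0],[0,0,0],[0,0,0],[0,0,0],[0,0,0]],"roll":[0,0,0,0,0,0,0,0],"fingers":[60,45,30,25,25,25,25,25]}' 30;  python3 - <<'E'
from h import *
slide([.6014,.0752,.122])
E
```

```text
time_s: 7.33
tcp_pos: [0.4841, 0.0812, 0.0516]
orientation: [0.504, 0.503, 0.494, -0.498]
force: [0.3, 0.1, -1.0]
opening: 0.0801
time_s: 8.0
tcp_pos: [0.4844, 0.0811, 0.0525]
orientation: [0.504, 0.503, 0.494, -0.498]
force: [-2.6, -1.4, 7.1]
opening: 0.0351
t 8.0 tcp [0.4844 0.0811 0.0525] yaw of tool y -0.2 tilt 0.96 open 0.0351 F [-2.6 -1.4  7.1] q7 -0.62
slide mm [-67.6 118.1   5.9]
```

```bash
python3 -m pendant '{"slide":[[-20,0,0],[-45,0,0],[-68,15,1],[-68,40,2],[-68,68,4],[-68,96,5],[-68,118,6],[-68,118,6]],"roll":[0,0,0,0,0,0,0,0],"fingers":[25,25,25,25,25,25,25,25]}' 30; python3 -m pendant '{"slide":[[0,0,0],[0,0,0]],"roll":[0,0],"fingers":[25,25]}' 30;  python3 - <<'E'
from h import *
slide([.6014,.0742,.0565])
s=r.get_state();c=r.capture('wrist');cv2.imwrite('pics/w5.png',c['image'][:,:,::-1])
E
```

```text
time_s: 8.67
tcp_pos: [0.6055, 0.0743, 0.1228]
orientation: [0.505, 0.505, 0.493, -0.497]
force: [-0.3, -0.8, -0.3]
opening: 0.0353
time_s: 8.83
tcp_pos: [0.6051, 0.0742, 0.1225]
orientation: [0.505, 0.505, 0.493, -0.497]
force: [-0.6, -0.2, -0.9]
opening: 0.0353
t 8.83 tcp [0.6051 0.0742 0.1225] yaw of tool y -0.3 tilt 1.16 open 0.0353 F [-0.6 -0.2 -0.9] q7 -0.47
slide mm [65.9 -5.  -0.3]
```

View pics/w5.png

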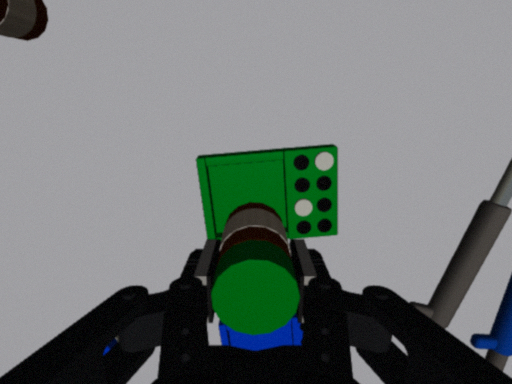

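The green bottle is held at (255,285) over its bay. Lowering it.

```bash
python3 -m pendant '{"slide":[[18,-3,0],[36,-5,0],[50,-5,0],[57,-5,0],[61,-5,0],[64,-5,0],[66,-5,0],[67,-5,0]],"roll":[0,0,0,0,0,0,0,0],"fingers":[25,25,25,25,25,25,25,25]}' 30
python3 - <<'E'
from h import *
slide([.6014,.0742,.0565])
E
```

```text
time_s: 9.55
tcp_pos: [0.6014, 0.0742, 0.0565]
orientation: [0.505, 0.505, 0.493, -0.497]
force: [-3.5, -1.2, 10.4]
opening: 0.0355
t 9.55 tcp [0.6014 0.0742 0.0565] yaw of tool y -0.3 tilt 1.17 open 0.0355 F [-3.5 -1.2 10.4] q7 -0.51
slide mm [0. 0. 0.]
```

```bash
python3 -m pendant '{"slide":[[0,0,0],[0,0,0],[0,0,0],[0,0,0],[0,0,0],[-30,0,0],[-60,0,0],[-90,0,0]],"roll":[0,0,0,0,0,0,0,0],"fingers":[40,45,55,65,75,80,80,80]}' 30; python3 -m pendant '{"slide":[[-40,0,0],[-50,0,0],[-50,0,0],[-50,0,0]],"roll":[0,0,0,0],"fingers":[80,80,80,80]}'
python3 - <<'E'
from h import *
slide([.446,.2108,.2])
s=r.get_state();c=r.capture('wrist');cv2.imwrite('pics/w6.png',c['image'][:,:,::-1])
E
```

```text
time_s: 10.22
tcp_pos: [0.599, 0.0747, 0.147]
orientation: [0.504, 0.505, 0.493, -0.498]
force: [-0.4, 0.1, 0.3]
opening: 0.0803
time_s: 10.55
tcp_pos: [0.5982, 0.0747, 0.1973]
orientation: [0.505, 0.505, 0.493, -0.498]
force: [-1.2, -0.9, -1.2]
opening: 0.0802
t 10.55 tcp [0.5982 0.0747 0.1973] yaw of tool y -0.3 tilt 1.14 open 0.0802 F [-1.2 -0.9 -1.2] q7 -0.42
slide mm [  -6.3 -152.8 -135.3]
```

View pics/w6.png

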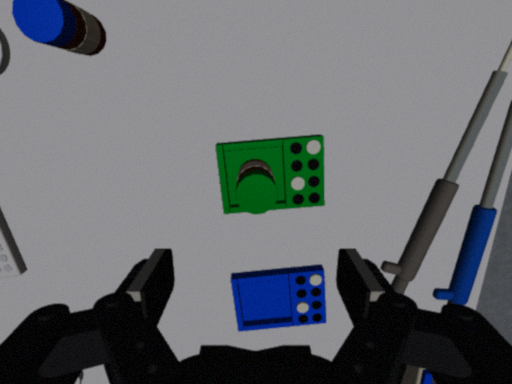

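The green bottle stands in its bay at (255,190). Moving to the blue bottle.

```bash
python3 -m pendant '{"slide":[[-3,-25,-22],[-6,-50,-44],[-6,-76,-67],[-6,-102,-90],[-6,-128,-113],[-6,-153,-135],[-6,-153,-135],[-6,-153,-135]],"roll":[0,0,0,0,0,0,0,0],"fingers":[80,80,80,80,80,80,80,80]}'; python3 -m pendant '{"slide":[[0,0,0],[0,0,0]],"roll":[0,0],"fingers":[80,80]}'
python3 - <<'E'
from h import *
slide([.446,.2108,.05])
s=r.get_state();c=r.capture('wrist');cv2.imwrite('pics/w7.png',c['image'][:,:,::-1])
for b in blobs(mask(c['image'],'blue'),100): print(b,plane(c,b[0],.061,s))
E
```

```text
time_s: 11.27
tcp_pos: [0.443, 0.2112, 0.1974]
orientation: [0.505, 0.502, 0.495, -0.498]
force: [0.1, -0.3, -1.2]
opening: 0.0799
time_s: 11.43
tcp_pos: [0.4431, 0.2102, 0.1963]
orientation: [0.504, 0.502, 0.495, -0.499]
force: [-0.1, 0.7, -0.0]
opening: 0.0802
t 11.43 tcp [0.4431 0.2102 0.1963] yaw of tool y -0.1 tilt 0.79 open 0.0802 F [-0.1  0.7 -0. ] q7 -0.75
slide mm [146.3   1.1  -1.6]
([257.3, 193.3], 1310, [237, 174, 41, 40]) [0.44770294 0.20805753 0.061     ]
([415.0, 374.8], 274, [405, 365, 27, 19]) [ 0.62056376 -0.00135015  0.061     ]
```

View pics/w7.png

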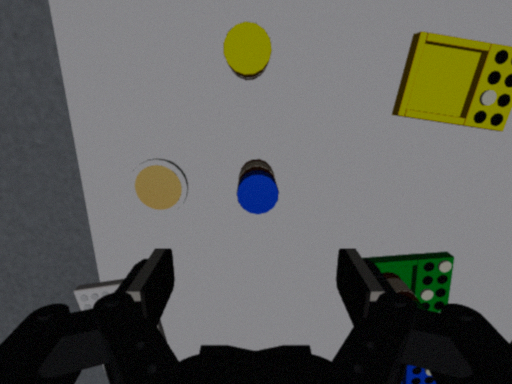

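The blue cap is at (257,193) and matches. The dish at (160,185) is just outside the fingers, so I'll descend with a narrower opening.

```bash
python3 -m pendant '{"slide":[[35,2,0],[70,2,0],[105,2,0],[130,2,0],[142,2,0],[146,2,0],[146,2,0],[146,2,0]],"roll":[0,0,0,0,0,0,0,0],"fingers":[65,65,65,65,65,65,65,65]}' 30; python3 -m pendant '{"slide":[[0,0,0],[0,0,0],[0,0,0],[0,0,0],[0,0,0],[0,0,0],[0,0,0],[0,0,0]],"roll":[0,0,0,0,0,0,0,0],"fingers":[50,40,30,25,25,25,25,25]}' 30;  python3 - <<'E'
from h import *
slide([.446,.2108,.2])
slide([.6125,-.0777,.2])
E
```

```text
time_s: 12.15
tcp_pos: [0.4482, 0.2095, 0.0515]
orientation: [0.504, 0.503, 0.494, -0.499]
force: [-0.8, 0.1, 0.7]
opening: 0.0651
time_s: 12.82
tcp_pos: [0.449, 0.21, 0.053]
orientation: [0.505, 0.504, 0.494, -0.498]
force: [-0.8, -0.2, 7.1]
opening: 0.0355
t 12.82 tcp [0.449 0.21  0.053] yaw of tool y -0.2 tilt 0.99 open 0.0355 F [-0.8 -0.2  7.1] q7 -0.93
slide mm [-1.47e+02 -5.00e-01 -1.00e-01]
t 12.82 tcp [0.449 0.21  0.053] yaw of tool y -0.2 tilt 0.99 open 0.0355 F [-0.8 -0.2  7.1] q7 -0.93
slide mm [-142.8  166.8  287.9]
```

```bash
python3 -m pendant '{"slide":[[-20,0,0],[-48,0,0],[-76,0,0],[-104,0,0],[-130,0,0],[-143,12,20],[-143,28,48],[-143,45,77]],"roll":[0,0,0,0,0,0,0,0],"fingers":[25,25,25,25,25,25,25,25]}' 30; python3 -m pendant '{"slide":[[0,17,29],[0,34,58],[0,51,87],[0,68,116],[0,85,145],[0,102,174],[0,115,197],[0,122,210]],"roll":[0,0,0,0,0,0,0,0],"fingers":[25,25,25,25,25,25,25,25]}' 30; python3 -m pendant '{"slide":[[0,0,0],[0,0,0]],"roll":[0,0],"fingers":[25,25]}' 30;  python3 - <<'E'
from h import *
slide([.6125,-.0777,.12])
E
```

```text
time_s: 13.48
tcp_pos: [0.4922, 0.1337, 0.1994]
orientation: [0.506, 0.504, 0.494, -0.496]
force: [1.6, -0.2, -2.6]
opening: 0.0351
time_s: 14.15
tcp_pos: [0.6151, -0.0807, 0.2033]
orientation: [0.506, 0.505, 0.492, -0.497]
force: [0.2, -0.0, -1.0]
opening: 0.0355
time_s: 14.32
tcp_pos: [0.6147, -0.081, 0.2033]
orientation: [0.505, 0.505, 0.491, -0.498]
force: [-0.3, 1.1, -1.3]
opening: 0.0353
t 14.32 tcp [ 0.6147 -0.081   0.2033] yaw of tool y -0.4 tilt 1.28 open 0.0353 F [-0.3  1.1 -1.3] q7 -0.15
slide mm [83.2 -4.  -3.8]
```

```bash
python3 -m pendant '{"slide":[[25,-4,-4],[50,-4,-4],[75,-4,-4],[83,-4,-4],[83,-4,-4]],"roll":[0,0,0,0,0],"fingers":[25,25,25,25,25]}' 30
python3 - <<'E'
from h import *
slide([.6125,-.0777,.057])
s=r.get_state();c=r.capture('wrist');cv2.imwrite('pics/w8.png',c['image'][:,:,::-1])
E
```

```text
time_s: 14.73
tcp_pos: [0.6104, -0.0752, 0.1183]
orientation: [0.505, 0.504, 0.494, -0.498]
force: [-0.6, -0.6, -0.9]
opening: 0.0352
t 14.73 tcp [ 0.6104 -0.0752  0.1183] yaw of tool y -0.2 tilt 0.99 open 0.0352 F [-0.6 -0.6 -0.9] q7 -0.2
slide mm [61.3  1.1  2.2]
```

View pics/w8.png

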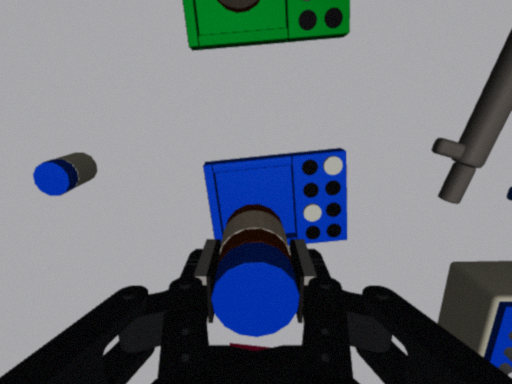

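The blue bottle is held over its bay at (255,285). The blue vial at (65,175) is standing, about 100 mm away. Lowering.

```bash
python3 -m pendant '{"slide":[[16,1,2],[32,1,2],[46,1,2],[53,1,2],[57,1,2],[60,1,2],[61,1,2],[62,1,2]],"roll":[0,0,0,0,0,0,0,0],"fingers":[25,25,25,25,25,25,25,25]}' 30
python3 - <<'E'
from h import *
slide([.6125,-.0777,.057])
E
```

```text
time_s: 15.45
tcp_pos: [0.6145, -0.0779, 0.0585]
orientation: [0.506, 0.505, 0.492, -0.497]
force: [0.5, -0.3, -1.3]
opening: 0.0354
t 15.45 tcp [ 0.6145 -0.0779  0.0585] yaw of tool y -0.2 tilt 1.23 open 0.0354 F [ 0.5 -0.3 -1.3] q7 -0.23
slide mm [ 1.5 -2.  -0.2]
```

```bash
python3 -m pendant '{"slide":[[1,-1,0],[2,-2,0],[2,-2,0],[2,-2,0]],"roll":[0,0,0,0],"fingers":[25,25,25,25]}' 30
```

```text
time_s: 15.78
tcp_pos: [0.6132, -0.0779, 0.0572]
orientation: [0.506, 0.505, 0.492, -0.497]
force: [0.6, -0.7, 2.2]
opening: 0.035
```

Contact came at 0.057. Release.

```bash
python3 -m pendant '{"slide":[[0,0,0],[0,0,0],[0,0,0],[0,0,0],[0,0,0],[-30,0,0],[-60,0,0],[-90,0,0]],"roll":[0,0,0,0,0,0,0,0],"fingers":[40,45,55,65,75,80,80,80]}' 30; python3 -m pendant '{"slide":[[-40,0,0],[-60,0,0],[-60,0,0],[-60,0,0]],"roll":[0,0,0,0],"fingers":[80,80,80,80]}'
python3 - <<'E'
from h import *
slide([.438,.3235,.2])
s=r.get_state();c=r.capture('wrist');cv2.imwrite('pics/w9.png',c['image'][:,:,::-1])
E
```

```text
time_s: 16.45
tcp_pos: [0.6105, -0.0772, 0.1476]
orientation: [0.505, 0.505, 0.493, -0.497]
force: [1.2, 0.2, 0.2]
opening: 0.08
time_s: 16.78
tcp_pos: [0.6099, -0.077, 0.209]
orientation: [0.506, 0.505, 0.492, -0.496]
force: [-0.8, 0.5, -0.9]
opening: 0.0798
t 16.78 tcp [ 0.6099 -0.077   0.209 ] yaw of tool y -0.2 tilt 1.38 open 0.0798 F [-0.8  0.5 -0.9] q7 -0.15
slide mm [   2.8 -173.6 -399.9]
```

View pics/w9.png

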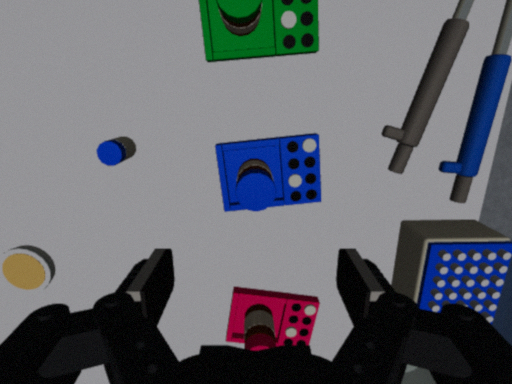

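Blue, pink and green all stand in their bays, at (255,185), (260,325) and (240,10). Yellow is next.

```bash
python3 -m pendant '{"slide":[[0,-14,-33],[0,-28,-66],[0,-43,-99],[0,-57,-132],[0,-72,-165],[0,-86,-198],[0,-100,-231],[0,-115,-264]],"roll":[0,0,0,0,0,0,0,0],"fingers":[80,80,80,80,80,80,80,80]}'
python3 - <<'E'
from h import *
slide([.438,.3235,.2])
E
```

```text
time_s: 17.5
tcp_pos: [0.4933, 0.1882, 0.202]
orientation: [0.505, 0.504, 0.493, -0.498]
force: [1.4, 0.7, 0.9]
opening: 0.0801
t 17.5 tcp [0.4933 0.1882 0.202 ] yaw of tool y -0.2 tilt 1.05 open 0.0801 F [1.4 0.7 0.9] q7 -0.68
slide mm [   0.2  -55.8 -135.1]
```

```bash
python3 -m pendant '{"slide":[[0,-14,-33],[0,-28,-66],[0,-42,-100],[0,-55,-135],[0,-55,-135],[0,-55,-135],[0,-55,-135]],"roll":[0,0,0,0,0,0,0],"fingers":[80,80,80,80,80,80,80]}'
python3 - <<'E'
from h import *
slide([.438,.3235,.05])
s=r.get_state();c=r.capture('wrist');cv2.imwrite('pics/w10.png',c['image'][:,:,::-1])
for b in blobs(mask(c['image'],'yellow'),100): print(b,plane(c,b[0],.061,s))
E
```

```text
time_s: 18.08
tcp_pos: [0.4383, 0.3225, 0.1986]
orientation: [0.505, 0.503, 0.493, -0.499]
force: [1.4, -0.5, 0.4]
opening: 0.0798
t 18.08 tcp [0.4383 0.3225 0.1986] yaw of tool y -0.2 tilt 0.98 open 0.0798 F [ 1.4 -0.5  0.4] q7 -0.97
slide mm [148.6  -2.5  -2.2]
([453.7, 61.8], 4505, [413, 30, 94, 65]) [0.5978011  0.42634005 0.061     ]
([438.6, 192.6], 5649, [386, 154, 119, 79]) [0.60559593 0.31867395 0.061     ]
([253.5, 191.4], 1308, [234, 170, 41, 42]) [0.43996029 0.32123965 0.061     ]
```

View pics/w10.png

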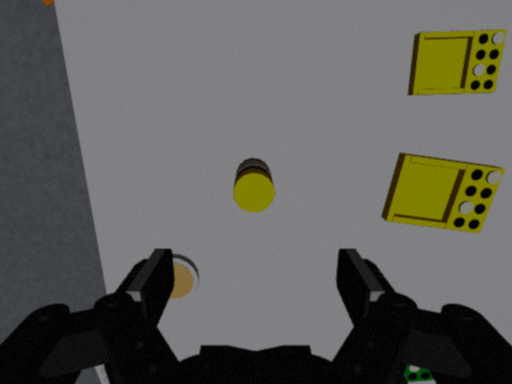

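The yellow cap is at (254,191). The larger rack is at (440,193), and its outline of 109 x 77 mm matches the job's rack. The small look-alike is at (454,62). Descending.

```bash
python3 -m pendant '{"slide":[[35,-1,0],[70,-1,0],[105,-1,0],[130,-1,0],[143,-1,0],[148,-1,0],[148,-1,0],[148,-1,0]],"roll":[0,0,0,0,0,0,0,0],"fingers":[70,70,70,70,70,70,70,70]}' 30; python3 -m pendant '{"slide":[[0,0,0],[0,0,0],[0,0,0],[0,0,0],[0,0,0],[0,0,0],[0,0,0],[0,0,0]],"roll":[0,0,0,0,0,0,0,0],"fingers":[50,40,30,25,25,25,25,25]}' 30;  python3 - <<'E'
from h import *
slide([.6252,.3032,.122])
E
```

```text
time_s: 18.8
tcp_pos: [0.4411, 0.3209, 0.0519]
orientation: [0.504, 0.504, 0.492, -0.499]
force: [0.8, 0.2, 0.2]
opening: 0.0703
time_s: 19.47
tcp_pos: [0.4416, 0.3214, 0.0533]
orientation: [0.505, 0.505, 0.492, -0.498]
force: [-2.1, -0.1, 6.5]
opening: 0.0353
t 19.47 tcp [0.4416 0.3214 0.0533] yaw of tool y -0.3 tilt 1.13 open 0.0353 F [-2.1 -0.1  6.5] q7 -1.12
slide mm [-65.1 184.9  17.5]
```

```bash
python3 -m pendant '{"slide":[[-20,0,0],[-45,0,0],[-68,15,1],[-68,43,4],[-68,71,7],[-68,99,10],[-68,127,12],[-68,150,15]],"roll":[0,0,0,0,0,0,0,0],"fingers":[25,25,25,25,25,25,25,25]}' 30; python3 -m pendant '{"slide":[[0,20,2],[0,33,2],[0,33,2],[0,33,2]],"roll":[0,0,0,0],"fingers":[25,25,25,25]}' 30;  python3 - <<'E'
from h import *
slide([.6252,.3027,.0573])
s=r.get_state();c=r.capture('wrist');cv2.imwrite('pics/w11.png',c['image'][:,:,::-1])
E
```

```text
time_s: 20.13
tcp_pos: [0.5924, 0.3052, 0.1247]
orientation: [0.505, 0.505, 0.492, -0.498]
force: [-0.8, 0.7, -2.0]
opening: 0.0355
time_s: 20.47
tcp_pos: [0.6253, 0.3026, 0.1252]
orientation: [0.504, 0.505, 0.492, -0.499]
force: [-0.6, 0.4, -1.1]
opening: 0.0352
t 20.47 tcp [0.6253 0.3026 0.1252] yaw of tool y -0.5 tilt 1.16 open 0.0352 F [-0.6  0.4 -1.1] q7 -0.81
slide mm [67.8 -1.4 -0.5]
```

View pics/w11.png

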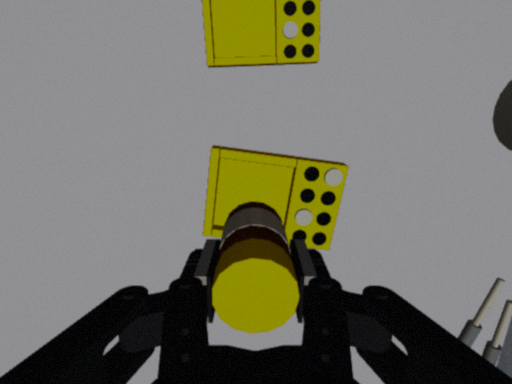

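The yellow bottle is held over the large yellow rack's bay. Lowering.

```bash
python3 -m pendant '{"slide":[[18,-1,0],[36,-1,0],[50,-1,0],[58,-1,0],[63,-1,0],[66,-1,0],[68,-1,0],[69,-1,0]],"roll":[0,0,0,0,0,0,0,0],"fingers":[25,25,25,25,25,25,25,25]}' 30
python3 - <<'E'
from h import *
slide([.6252,.3027,.0573])
E
```

```text
time_s: 21.18
tcp_pos: [0.6247, 0.3032, 0.0574]
orientation: [0.505, 0.505, 0.492, -0.498]
force: [-4.1, -1.8, 8.8]
opening: 0.0353
t 21.18 tcp [0.6247 0.3032 0.0574] yaw of tool y -0.4 tilt 1.15 open 0.0353 F [-4.1 -1.8  8.8] q7 -0.84
slide mm [0.1 0.5 0.4]
```

Seated, so I'll release and raise.

```bash
python3 -m pendant '{"slide":[[0,0,0],[0,0,0],[0,0,0],[0,0,0],[0,0,0],[-30,0,0],[-60,0,0],[-90,0,0]],"roll":[0,0,0,0,0,0,0,0],"fingers":[40,45,55,65,75,80,80,80]}' 30; python3 -m pendant '{"slide":[[-40,0,0],[-80,0,0],[-120,0,0],[-120,0,0],[-120,0,0]],"roll":[0,0,0,0,0],"fingers":[80,80,80,80,80]}'
python3 - <<'E'
from h import *
s=r.get_state();c=r.capture('wrist');cv2.imwrite('pics/w12.png',c['image'][:,:,::-1])
for n in("scene","top"):
    im=r.capture(n)['image'];cv2.imwrite(f"pics/{n}1.png",im[:,:,::-1])
E
```

```text
time_s: 21.85
tcp_pos: [0.6225, 0.3036, 0.1478]
orientation: [0.504, 0.504, 0.492, -0.499]
force: [0.4, -0.6, 0.5]
opening: 0.0802
time_s: 22.27
tcp_pos: [0.6215, 0.3053, 0.2714]
orientation: [0.505, 0.506, 0.492, -0.497]
force: [-0.1, -0.5, -0.3]
opening: 0.0801
```

View pics/w12.png

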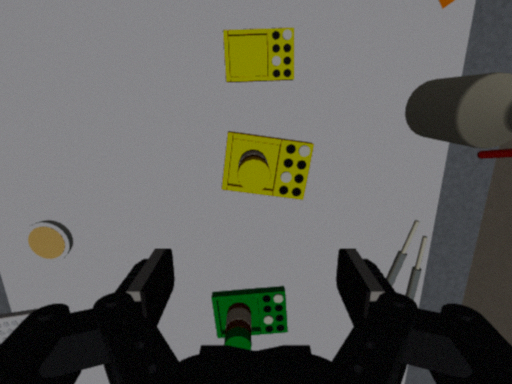

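View pics/scene1.png

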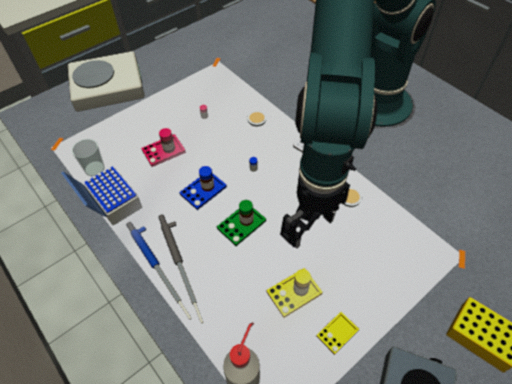

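View pics/top1.png

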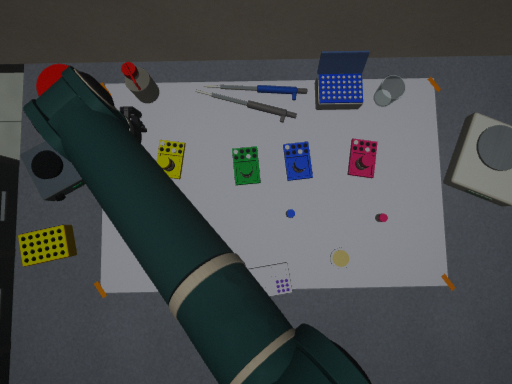

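All four bottles stand in their bays. In the scene view the caps are at pink (166,134), blue (206,173), green (246,206) and yellow (302,277). Both vials look unmoved. One quick numeric check before handing in.

Run:
```python
from h import *
c=r.capture('scene');t=r.capture('top')
bay={'pink':(.6172,-.2648),'blue':(.6126,-.0777),'green':(.6014,.0752),'yellow':(.6252,.3032)}
for k,uv in {'pink':(166,134),'blue':(206,173),'green':(246,206.5),'yellow':(302,277)}.items():
    p=plane(c,uv,.066)[:2];print(k,'cap off bay mm',((p-bay[k])*1000).round(1))
for k,b in (('pink',27),('blue',51)):
    print(k,[x for x in blobs(mask(c['image'],k)) if x[1]<70],[x for x in blobs(mask(t['image'],k)) if x[1]<70])
print(r.get_state()['time_s']); r.finish_job()
```

```text
pink cap off bay mm [-1.1  2.5]
blue cap off bay mm [0.4 2.9]
green cap off bay mm [-1.5  0.8]
yellow cap off bay mm [-0.8  0.8]
pink [([202.7, 107.2], 26, [200, 105, 6, 5])] [([382.8, 217.5], 59, [379, 214, 9, 8])]
blue [([253.0, 160.4], 48, [250, 157, 7, 8])] [([290.4, 213.0], 55, [287, 209, 8, 9])]
22.5167
the job is handed in; nothing more can be done
```

I placed all four bottles in their bays, in the order pink, green, blue, yellow, and handed the job in at 22.5 s; yellow went into the larger yellow rack.

- **Positions:** In the last scene picture, with the caps read by eye, they lie within about 3 mm of their bay centres; the limit is 18.5 mm. All four bottles look upright and released.
- **Seating:** Each bottle made contact within about 1 mm of the height expected for the bay floor. I did not measure the heights again after release.
- **Vials:** Both short vials are within 0.1 pixel of where they were at the start, in both fixed views.
- **Disagreements:** The tool built up about 1.2° of tilt during the moves, which I left as harmless. One wrist-and-top height for the pink cap came out at 51 mm instead of about 61 mm. I put that down to the short distance between those two views and used the scene-and-top value of 60 mm.

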